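# Go / no-go check of a camera mounting spigot

### The job

Take the square-headed aluminium spigot from the three-hole rack and check its shank in the steel gap gauge: keeping it upright and low, slide it in from the open mouth through the go gap, and on until the narrower no-go gap stops it, leaning on that gently with about 10 N for a good second. Draw it back out through the mouth - never lower it into the gauge or lift it out from above, and never press it on the gauge with more than 25 N - then stand it fully down in the socket of the square block, leaving everything else where it is.

Things in the scene. Friction and masses are not known exactly. Their poses are not given: they have to be found in the camera images.
- spigot: The aluminium camera spigot under test, about 0.09 to 0.14 kg, loose, standing in one of the rack's sockets (any of the three). Round shank 18 mm diameter and 60 mm long below, square head 28 x 28 x 32 mm above, 92 mm tall in all. Origin at the centre of the foot of the shank, z up along the shank, x and y square to the head's faces (within about 15 degrees of the rack's own axes at the start).
- spigot_mid (a point): Point on the spigot's axis half-way up, 46 mm above the foot; same axes.
- spigot_head (a point): Centre of the square head, 76 mm above the foot: grip the head here; same axes.
- rack: Plywood bar, fixed, 56 (x) x 192 (y) x 30 mm high, origin at the centre of the underside. Three round sockets 23 mm in diameter and 25 mm deep (floor 5 mm above the table) in a row along its y axis at -66, 0 and +66 mm. It may stand on the left or on the right of the gauge.
- gauge: Steel progressive gap gauge, bolted down, rigid, 40 mm high, open above, no floor but the table. Origin on the table under the middle of the go gap; its x axis is the direction of insertion, y across the gap, z up. Mouth at the -x end, facing the robot within 20 degrees. 68 mm wide (100 mm with 7 mm high foot flanges); far end at x = 94 mm. Slide the spigot with its foot 5 to 18 mm above the table.
- go_gap (a point): Middle of the go gap at the lips' top, 40 mm above the gauge's origin, same axes. The go gap is 19.5 mm wide from x = -6 to +6 mm. Before it a lead-in flares from 43.5 mm wide at x = -20 mm to 19.5 mm at x = -6 mm.
- chamber (a point): Middle of the gauge's chamber, 25 mm past the go gap's middle, 40 mm up, same axes. Chamber 44 mm wide. Behind it the no-go lips: 14.5 mm apart, square-edged, locked, front face somewhere between 44 and 58 mm past the go gap's middle (differs each time, not measured). An 18 mm shank is stopped with its axis about 5 mm before that face.
- passed: Square plywood block, fixed, 80 x 80 x 30 mm high, for passed parts; origin at the centre of the underside. One round socket 24 mm in diameter in its middle, 25 mm deep (its floor is 5 mm above the table).
- plug_a_mid (a point): Half-way up (23 mm above the foot) a short round-headed aluminium plug in another socket of the rack: 46 mm tall, shank 18 mm, head 32 mm diameter x 12 mm. Leave alone.
- plug_b_mid (a point): The same for the second plug. Leave alone.
- dome: White dome camera, 100 mm diameter, 66 mm high, loose, origin under its centre. Leave alone.
- tape: Roll of tape lying flat, 96 mm diameter, 30 mm high, loose, origin under its centre. Leave alone.
- retail_box: Purple closed box 75 x 110 x 60 mm, loose, origin under its centre. Leave alone.
- driver: Screwdriver lying on the table nearest the robot, loose. Leave alone.
Mind the look-alikes: they are no part of the job. What is shaped like the passed but yellow is not meant.

How it is judged:
By the outcome, as a careful person would: the job done as asked, in the order asked, and still so for the second after the job is handed in, with the robot touching nothing.
It also fails if it takes over 72 s, if anything falls off the work surface, if the arm or the gripper's body presses on something with over 40 N, if the wrist force passes 120 N, or if a joint passes its speed limit or range.

### The arm

A 6-joint arm with a two-finger parallel gripper is mounted at the origin on the work surface. World frame = base frame: x ahead of the robot, y to its left, z up, the work surface at z = 0. Lengths are in mm, angles in degrees, forces in N, time in s.
With the tool pointing down it reaches from about 225 to 875 mm from the base axis. Payload 3.4 kg.
Tool frame: the origin (TCP) lies between the finger pads; the fingertips stand 11 mm ahead of it and the grasp point (between the pads) lies 8 mm behind it; z points along the fingers, y is the line along which they close (so a half turn about z gives the same grasp; the last joint's range is limited). The gripper opens to 85 mm and grips with 20 to 120 N. Pads are 22 mm wide; open, the fingers measure 114 mm over their backs; the gripper's body (76 mm by 85 mm) begins 54 mm behind the grasp point. The pads swing forward as they close: fully open they stand 13 mm farther back than shut.
Start: joints at [-82.391, 15.808, 86.224, -0, 77.962, -6.933], TCP at [144.37, -556.614, 242.328] pointing down, gripper open.
Joint ranges: [-165.64, 165.64], [-43.16, 119.46], [12.63, 154.43], [-67.54, 247.53], [6.08, 155.33], [-154.97, 154.97]. Speed limits (degrees/s): [147.25, 147.25, 180, 180, 180, 180].

### API

Orientations are given as a 3x3 rotation matrix whose columns are the frame's x, y, z axes.
In Python, from plant import * gives the robot as it stands. The module is installed in compiled form; this text tells all that it offers.
- The arm moves only by the tool drive_tool, never from a script. Its argument "moves" is a list that holds one entry, the list of rows, each a list of 7 numbers: the shift along the tool's x, y, z normalised to -1 to 1, where 1 is 25 mm, then the turn, a rotation vector about the tool's x, y, z normalised to -1 to 1, where 1 is 6 degrees, then the opening, from -1 (shut) to 1 (fully open), so that 0 is half open. A call has 1 to 12 rows; each row shifts and turns the commanded pose from where the row before left it, along the tool's axes as they then stand; what a row does not reach is not made up. A row lasts 1/12 s, in which the tool goes at most 41.7 mm and 7.16 degrees, less where a joint would pass 70% of its speed; a pose out of reach is approached as far as the arm can. A call with a number of a shift or a turn outside -1 to 1 is refused whole. A call with a gripper value outside its range is refused whole. The fingers move at their own pace and stop on an object; the grip force is fixed at half the most. Time passes only in rows, so rows that do not move let the fingers close. It gives the time, the measured TCP pose, the force, the opening and the grip force at its end, in the units of the state.
- sense(): the state, without advancing time (a new reading comes with each control period).
- get_image(name): name is "scene" or "top" or "wrist"; returns the picture (384x512x3 uint8, red, green, blue); there is no depth.
- camera_params(name): a dict with "fx", "fy", "cx", "cy" (pixels), "dist" ([k1, k2, p1, p2, k3] as OpenCV has them; the pictures are not rectified), "pose" (4x4, takes a point from camera to world coordinates). Camera axes: x right, y up, looking along -z (the intrinsics and any distortion apply to the point x, -y, -z); pixel columns grow to the right and rows downward; lengths in mm; the calibration is good to about 2 mm. A picture is of the moment at which its call begins: read the wrist's pose just before it. camera_params takes no time and is no camera call; for the wrist camera it gives the pose at the moment of the call.
- sign_off(): hands the job in; it is judged then, once.
Trained networks look in the newest picture that a camera, given by its name, has taken for a name from the list of things; names that differ only in an ending like _2 or _b are one class to them, and where a whole thing is asked for, a point or a joint stands for the part that bears it (a point fixed in the world has none). Each returns a list of dicts, best first, with "p" (0 to 1); they miss things now and then, are a little off and sometimes report something else, mostly with a low value. They report only what shows in the picture. A call takes as long as a camera call. They do not tell look-alikes from the thing itself.
- boxes_of(camera, name): "box" ([left, top, right, bottom] in pixels, round what is visible of it).
- outline_of(camera, name): "pixels" (384x512 bool, what is visible of it) and "box" ([left, top, right, bottom] in pixels, round what is visible of it).
- landmark_of(camera, name): "pixel" ([column, row] in pixels: a listed point, or the origin of a listed thing).
The state is a dict: "time_s": time; "joint_positions": joint angles; "qd": joint speeds; "joint_torque": joint torques, N m; "tcp_pos": TCP position; "orientation": TCP orientation; "wrist_force": force on the tool from outside, world axes, zero at the start; "ft_torque": the same for the moment, N m; "grip_width": opening from 0.0 (shut) to 1.0 (fully open); "gripper_force": force on a finger pad.
Only numpy, scipy, OpenCV 4.12 (cv2) and the standard library are available. Lean on these libraries where they do the work, as an engineer would, in place of code of your own. Each camera call takes 0.05 s, during which the arm holds its last target. There are 200 camera calls.

## Working session

There is one attempt and no reset: what is moved stays moved. The work goes in short steps, Python scripts to look and compute and a tool call to move; the robot and the scene stay as the last step left them, time stands still between calls to the robot, and variables do not carry over. Pictures are saved under pics/ and viewed, at most 10 in all, crops included, and the job is handed in when it is done.

Besides the shell and the picture viewer there is one more tool, called after "Request:" in YAML: its name, and indented under it one key for each argument. drive_tool: Moves the arm, as the interface text tells. Scaled input: -1 to 1 covers 25 mm each way for a shift and 6 degrees each way for a turn. Its arguments: {"type":"object","properties":{"moves":{"type":"array","items":{"type":"array","items":{"type":"array","items":{"type":"number","minimum":-1,"maximum":1}}}}},"required":["moves"]}

```bash
mkdir -p pics
cat > h.py <<'E'
import numpy as np, cv2
from plant import *
def ray(cam,px,cp=None):
    c=cp or camera_params(cam)
    K=np.array([[c["fx"],0,c["cx"]],[0,c["fy"],c["cy"]],[0,0,1.]])
    u=cv2.undistortPoints(np.array([[px]],float),K,np.array(c["dist"],float))[0,0]
    P=np.array(c["pose"]); return P[:3,3],P[:3,:3]@np.array([u[0],-u[1],-1.])
def at_z(cam,px,z,cp=None):
    o,d=ray(cam,px,cp); return o+d*(z-o[2])/d[2]
def proj(cam,p,cp=None):
    c=cp or camera_params(cam)
    K=np.array([[c["fx"],0,c["cx"]],[0,c["fy"],c["cy"]],[0,0,1.]])
    P=np.array(c["pose"]); q=P[:3,:3].T@(np.array(p,float)-P[:3,3]); q=q*[1,-1,-1]
    return cv2.projectPoints(q.reshape(1,3),np.zeros(3),np.zeros(3),K,np.array(c["dist"],float))[0][0,0]
def save(n,im): cv2.imwrite(f"pics/{n}.png",cv2.cvtColor(im,cv2.COLOR_RGB2BGR))
E
python3 - <<'E'
from h import *
np.set_printoptions(precision=1,suppress=True)
t=get_image("top");s=get_image("scene")
save("t1",cv2.resize(t,(800,600)));save("s1",cv2.resize(s,(800,600)))
Z=dict(spigot=0,spigot_mid=51,spigot_head=81,rack=0,gauge=0,go_gap=40,chamber=40,passed=0,plug_a_mid=28,dome=0)
for n,z in Z.items():
  for cam in("top","scene"):
    for d in landmark_of(cam,n)[:3]:
        print(n,cam,round(d["p"],2),np.array(d["pixel"]),at_z(cam,d["pixel"],z+(5 if n=="spigot" else 0)))
print(camera_params("top")["pose"][:3,3] if hasattr(camera_params("top")["pose"],'shape') else camera_params("top")["pose"]);print(sense()["time_s"])
E
```

```text
spigot top 0.62 [186.1 140. ] [722.1 228.2   5. ]
spigot top 0.59 [362.5 241.6] [ 462.2 -270.8    5. ]
spigot top 0.39 [368.1 236. ] [ 478.1 -285.8    5. ]
spigot scene 0.8 [148.1 243.9] [ 455.3 -266.7    5. ]
spigot scene 0.39 [336.3 200. ] [733.1 234.2   5. ]
spigot_mid top 0.74 [369.  241.5] [ 458.  -276.9   51. ]
spigot_mid scene 0.54 [142.  238.4] [ 457.7 -275.2   51. ]
spigot_head top 0.64 [368.  239.9] [ 458.4 -267.    81. ]
spigot_head scene 0.66 [140.6 235.4] [ 466.8 -276.7   81. ]
rack top 0.89 [360.7 244.1] [ 455.7 -267.1    0. ]
gauge top 0.73 [270.1 191.2] [588.2 -16.2   0. ]
gauge scene 0.89 [243.8 220.7] [585.7 -18.6   0. ]
gauge scene 0.37 [166.4 228. ] [ 446.2 -197.5    0. ]
go_gap top 0.79 [270.3 189. ] [585.5 -15.6  40. ]
go_gap scene 0.72 [243.1 211. ] [578.9 -14.   40. ]
chamber top 0.58 [268.3 181.8] [605.1  -9.3  40. ]
chamber scene 0.73 [251.6 219.3] [616.  -16.1  40. ]
passed top 0.96 [169.3 259.6] [386.2 244.5   0. ]
passed top 0.91 [118.2 229.2] [460.2 390.6   0. ]
passed top 0.84 [123.8 170.8] [624.1 394.7   0. ]
passed scene 0.73 [303.7 134.5] [474.4 382.1   0. ]
passed scene 0.72 [335.3 154.8] [613.3 385.9  -0. ]
passed scene 0.69 [291.7 162.5] [532.7 252.6   0. ]
plug_a_mid top 0.63 [388.8 241.6] [ 463.4 -334.5   28. ]
plug_a_mid top 0.16 [354.2 125.7] [ 781.8 -241.    28. ]
plug_a_mid scene 0.5 [124.8 256.4] [ 456.8 -336.9   28. ]
dome top 0.68 [180.  137.8] [729.3 247.    0. ]
dome scene 0.67 [340.4 197.8] [735.4 253.6   0. ]
dome scene 0.25 [291.4 161.4] [528.7 255.6   0. ]
[ 322.     9.2 1217.8]
1.1
```

View pics/t1.png

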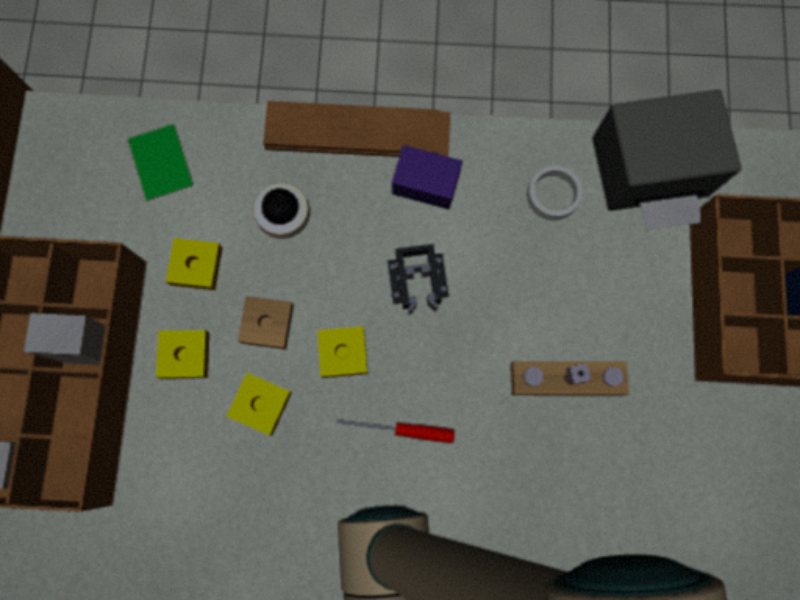

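View pics/s1.png

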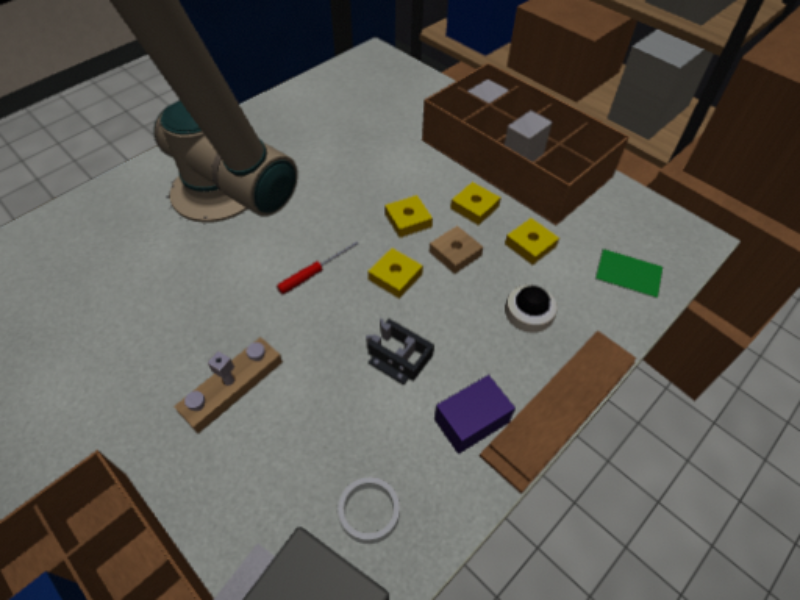

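Top view: the spigot (square head) is in the rack's middle socket at (579,373) in the picture. Round plug look-alikes are at (533,376) and (613,376). The only plywood block is at (266,322); the yellow ones at (193,263), (182,354), (258,404) and (342,351) are decoys. The gauge is at (418,278) with its mouth towards the robot.

Run:
```python
from h import *
np.set_printoptions(precision=1,suppress=True)
t=get_image("top")
a=cv2.resize(t[220:260,320:410],(800,356),interpolation=cv2.INTER_CUBIC)
b=cv2.resize(t[150:205,240:295],(400,400),interpolation=cv2.INTER_CUBIC)
hsv=cv2.cvtColor(t,cv2.COLOR_RGB2HSV)
print(hsv[200,160],hsv[150,230])
c=cv2.resize(t[185:228,148:191],(400,400),interpolation=cv2.INTER_CUBIC)
im=np.zeros((600,800,3),np.uint8); im[:244]=cv2.resize(a,(800,244)) ; im[244:,:356]=cv2.resize(b,(356,356)); im[244:,400:756]=cv2.resize(c,(356,356))
save("c1",im)
print("passed",at_z("top",(170,206),30),at_z("top",(170,206),5))
# plywood mask
m=cv2.inRange(hsv,(5,60,60),(20,200,255)); n,l,st,ce=cv2.connectedComponentsWithStats(m)
for i in range(1,n):
  if 80<st[i,4]<5000: 
    r=cv2.minAreaRect(np.argwhere(l==i)[:,::-1].astype(np.float32)); bp=cv2.boxPoints(r)
    print(st[i],ce[i],at_z("top",r[0],30)); print(np.array([at_z("top",p,30)[:2] for p in bp]).tolist())
c=camera_params("wrist");s=sense();R=np.array(s["orientation"])
print("tool R",R,"cam in tool",R.T@(c["pose"][:3,3]-np.array(s["tcp_pos"])),R.T@c["pose"][:3,:3],c["fx"],c["dist"])
```

```text
[ 17 126 105] [ 40   7 112]
passed [526.4 250.5  30. ] [530.7 255.6   5. ]
[ 168   65  120   35 3210] [227.7  80.6] [897.  119.4  30. ]
[[855.5489176700622, 287.63877368876643], [943.9861444052023, 290.5366110302188], [938.550091460519, -50.76273627314299], [850.4506785886134, -48.93054727048285]]
[ 458  124   54  119 2908] [481.  187.5] [ 635.9 -591.7   30. ]
[[801.1209468496626, -527.6201544515764], [808.5452199431363, -672.7599453894874], [480.2072410613765, -651.5348905564921], [472.3309686963453, -514.3932017225329]]
[152 190  35  33 887] [169. 206.] [526.5 253.6  30. ]
[[489.84941563676284, 296.62930661170174], [573.0218038626305, 291.65994388663955], [563.725361210215, 210.02038449078407], [480.8394793287249, 216.18061336232358]]
[ 327  231   76   22 1180] [363.2 242. ] [ 459.8 -270.3   30. ]
[[426.8318670424628, -172.3200043050921], [482.1180019976666, -171.20898919377734], [493.147291383654, -368.91289949011167], [437.8482548422853, -368.0219268224834]]
[217 333  37  48 816] [229.8 356.7] [154.3  52.2  30. ]
[[205.92924558847466, 101.6768220544961], [214.28527332225286, 15.232226574637558], [103.80663014469394, 3.7261419720579934], [95.73631923395277, 88.23295454351185]]
[427 377  36   7  96] [448.4 381.4] [ 125.3 -466.6   30. ]
[[123.21911464178748, -422.8134974377583], [140.40327123438303, -508.86244547838794], [127.38080407095521, -510.2331151540385], [110.25978383951099, -424.4209278652043]]
tool R [[ 1.   0.3 -0. ]
 [ 0.3 -1.  -0. ]
 [-0.   0.  -1. ]] cam in tool [  74.1   -1.5 -130.6] [[ 0.   1.   0.3]
 [ 1.  -0.   0. ]
 [ 0.   0.3 -1. ]] 292.408059338317 [-0.1  0.   0.   0.   0. ]
```

View pics/c1.png

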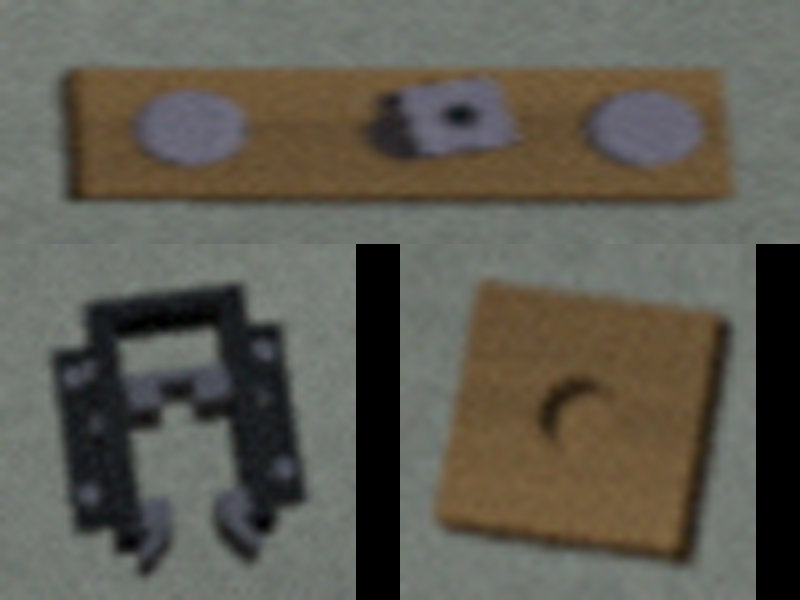

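The crop confirms the square head in the middle socket, the plywood block with its socket, and the gauge mouth towards the robot. Next I'll move above the rack for a closer look.

```bash
cat >> h.py <<'E'
from scipy.spatial.transform import Rotation as Ro
def down(yaw):
    a=np.radians(yaw); x=np.array([np.cos(a),np.sin(a),0]); z=np.array([0,0,-1.]); return np.column_stack([x,np.cross(z,x),z])
def plan(target,yaw,n,grip,start=None):
    """rows to go straight to target with tool down at yaw, in n rows"""
    s=sense(); p,R=(np.array(s["tcp_pos"],float),np.array(s["orientation"],float)) if start is None else start
    T=down(yaw); rows=[]
    for k in range(n,0,-1):
        v=R.T@((np.array(target,float)-p)/k)/25; w=Ro.from_matrix(R.T@T).as_rotvec(degrees=True)/k/6
        v=np.round(v,2);w=np.round(w,2); assert abs(v).max()<=1 and abs(w).max()<=1,(v,w)
        rows.append([float(a)+0 for a in v]+[float(a)+0 for a in w]+[grip]); p=p+R@(v*25); R=R@Ro.from_rotvec(w*6,degrees=True).as_matrix()
    print(str(rows).replace(" ","").replace("-0.0,","0,").replace("0.0,","0,")); return p,R
E
python3 - <<'E'
from h import *
s=sense();R=np.array(s["orientation"]);print(np.degrees(np.arctan2(R[1,0],R[0,0])))
st=plan([300,-414,240],56,12,1); st=plan([455,-270,240],98,10,1,st)
E
```

```text
14.541537159058068
[[0.62,-0.33,0.01,0,0,-0.58,1],[0.64,-0.29,0.01,0,0,-0.58,1],[0.66,-0.25,0.01,0,0,-0.57,1],[0.67,-0.21,0.01,0,0,-0.58,1],[0.68,-0.17,0.01,0,0,-0.57,1],[0.69,-0.13,0.01,0,0,-0.58,1],[0.7,-0.09,0.01,0,0,-0.57,1],[0.7,-0.05,0,0,0,-0.58,1],[0.71,0,0.01,0,0,-0.57,1],[0.7,0.04,0,0,0,-0.58,1],[0.7,0.08,0.01,0,0,-0.57,1],[0.69,0.12,0,0,0,-0.58,1]]
[[0.82,0.19,0,0,0,-0.7,1],[0.81,0.25,0,0,0,-0.7,1],[0.79,0.31,0,0,0,-0.7,1],[0.76,0.37,0,0,0,-0.7,1],[0.73,0.42,0,0,0,-0.7,1],[0.7,0.48,0,0,0,-0.7,1],[0.67,0.52,0,0,0,-0.7,1],[0.63,0.57,0,0,0,-0.7,1],[0.58,0.62,0,0,0,-0.7,1],[0.53,0.66,0,0,0,-0.7,1]]
```

Request:
drive_tool:
  moves:
    - [[0.62, -0.33, 0.01, 0, 0, -0.58, 1], [0.64, -0.29, 0.01, 0, 0, -0.58, 1], [0.66, -0.25, 0.01, 0, 0, -0.57, 1], [0.67, -0.21, 0.01, 0, 0, -0.58, 1], [0.68, -0.17, 0.01, 0, 0, -0.57, 1], [0.69, -0.13, 0.01, 0, 0, -0.58, 1], [0.7, -0.09, 0.01, 0, 0, -0.57, 1], [0.7, -0.05, 0, 0, 0, -0.58, 1], [0.71, 0, 0.01, 0, 0, -0.57, 1], [0.7, 0.04, 0, 0, 0, -0.58, 1], [0.7, 0.08, 0.01, 0, 0, -0.57, 1], [0.69, 0.12, 0, 0, 0, -0.58, 1]]

```text
time_s: 2.15
tcp_pos: [300.6, -413.5, 240.1]
orientation: [[0.557, 0.831, 0.0], [0.831, -0.557, -0.0], [-0.0, 0.0, -1.0]]
wrist_force: [0.1, -1.7, -0.1]
grip_width: 1.001
gripper_force: 0.0
```

Request:
drive_tool:
  moves:
    - [[0.82, 0.19, 0, 0, 0, -0.7, 1], [0.81, 0.25, 0, 0, 0, -0.7, 1], [0.79, 0.31, 0, 0, 0, -0.7, 1], [0.76, 0.37, 0, 0, 0, -0.7, 1], [0.73, 0.42, 0, 0, 0, -0.7, 1], [0.7, 0.48, 0, 0, 0, -0.7, 1], [0.67, 0.52, 0, 0, 0, -0.7, 1], [0.63, 0.57, 0, 0, 0, -0.7, 1], [0.58, 0.62, 0, 0, 0, -0.7, 1], [0.53, 0.66, 0, 0, 0, -0.7, 1], [0, 0, 0, 0, 0, 0, 1], [0, 0, 0, 0, 0, 0, 1]]

```text
time_s: 3.15
tcp_pos: [455.5, -269.5, 240.0]
orientation: [[-0.14, 0.99, -0.0], [0.99, 0.14, -0.0], [-0.0, -0.0, -1.0]]
wrist_force: [-0.3, 0.1, 0.5]
grip_width: 1.001
gripper_force: 0.0
```

Run:
```python
from h import *
np.set_printoptions(precision=1,suppress=True)
s=sense();print(s["tcp_pos"],s["time_s"])
cp=camera_params("wrist");t=get_image("wrist");save("w1",cv2.resize(t,(800,600)))
for n,z in dict(spigot=5,spigot_mid=51,spigot_head=81,plug_a_mid=28,rack=0).items():
    for d in landmark_of("wrist",n)[:2]: print(n,round(d["p"],2),np.array(d["pixel"]),at_z("wrist",d["pixel"],z,cp))
```

```text
[ 455.5 -269.5  240. ] 3.15
spigot 0.75 [252.2 164.7] [ 460.3 -267.6    5. ]
spigot_mid 0.59 [255.3 175. ] [ 463.6 -269.6   51. ]
spigot_head 0.9 [251.7 180.6] [ 459.1 -269.    81. ]
plug_a_mid 0.81 [249.8 218.3] [ 466.2 -331.3   28. ]
rack 0.68 [252.7 165. ] [ 461.2 -268.9    0. ]
rack 0.34 [258. 113.] [ 458.3 -203.6    0. ]
```

View pics/w1.png

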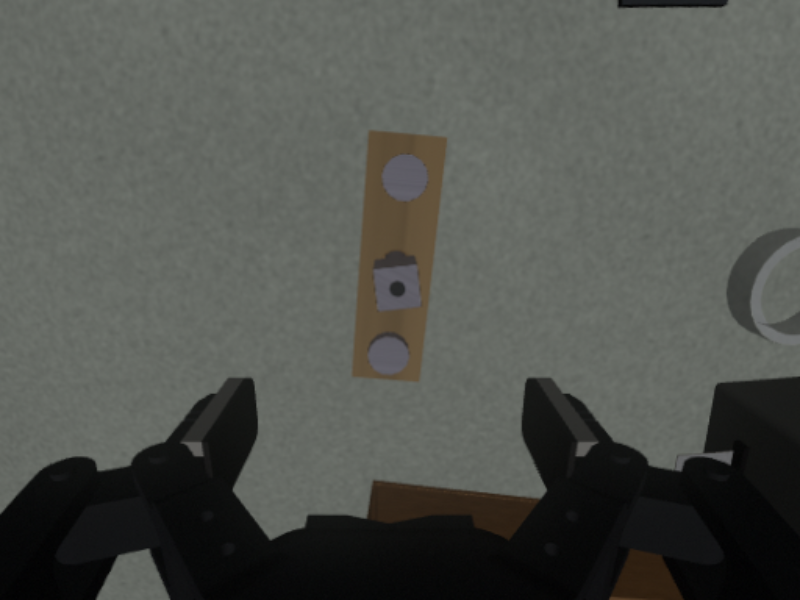

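Wrist view: the square head with its hole is at (398,289), with plugs at (405,177) and (388,353). The head is turned about 6° more than the tool, so I'll use tool yaw 104.

Run:
```python
from h import *
np.set_printoptions(precision=1,suppress=True)
cp=camera_params("wrist")
h=at_z("wrist",(398/1.5625,289/1.5625),97,cp)
print("head",h,"by corners",[at_z("wrist",(x/1.5625,y/1.5625),97,cp)[:2] for x,y in((374,268),(416,264),(421,305),(379,311))])
for x,y in((405,177),(388,353)):print(at_z("wrist",(x/1.5625,y/1.5625),51,cp))
for x,y in((368,131),(446,137),(353,377),(418,381)):print(at_z("wrist",(x/1.5625,y/1.5625),30,cp))
plan([h[0],h[1],130],104,7,1)
```

```text
head [ 460.9 -270.    97. ] by corners [array([ 444.5, -258.8]), array([ 469.6, -252.8]), array([ 476.7, -278.3]), array([ 451.1, -285.9])]
[ 457.1 -203.7   51. ]
[ 463.4 -333.2   51. ]
[ 427.4 -176.5   30. ]
[ 482.6 -172.8   30. ]
[ 439.  -367.3   30. ]
[ 492.5 -363.5   30. ]
[[0,0.04,0.63,0,0,-0.14,1],[0,0.04,0.63,0,0,-0.15,1],[0,0.04,0.63,0,0,-0.14,1],[0,0.03,0.63,0,0,-0.15,1],[-0.01,0.04,0.63,0,0,-0.14,1],[0,0.03,0.63,0,0,-0.15,1],[-0.01,0.04,0.62,0,0,-0.14,1]]
```

Request:
drive_tool:
  moves:
    - [[0, 0.04, 0.63, 0, 0, -0.14, 1], [0, 0.04, 0.63, 0, 0, -0.15, 1], [0, 0.04, 0.63, 0, 0, -0.14, 1], [0, 0.03, 0.63, 0, 0, -0.15, 1], [0, 0.04, 0.63, 0, 0, -0.14, 1], [0, 0.03, 0.63, 0, 0, -0.15, 1], [0, 0.04, 0.62, 0, 0, -0.14, 1], [0, 0, 0.57, 0, 0, 0, 1], [0, 0, 0.57, 0, 0, 0, 1], [0, 0, 0.57, 0, 0, 0, 1], [0, 0, 0.57, 0, 0, 0, 1], [0, 0, 0, 0, 0, 0, 1]]

```text
time_s: 4.45
tcp_pos: [459.5, -268.2, 70.7]
orientation: [[-0.242, 0.97, -0.004], [0.97, 0.242, 0.003], [0.004, -0.003, -1.0]]
wrist_force: [-0.7, 0.6, -0.3]
grip_width: 1.004
gripper_force: 0.0
```

Request:
drive_tool:
  moves:
    - [[0, 0, 0, 0, 0, 0, -0.2], [0, 0, 0, 0, 0, 0, -0.6], [0, 0, 0, 0, 0, 0, -1], [0, 0, 0, 0, 0, 0, -1], [0, 0, 0, 0, 0, 0, -1], [0, 0, 0, 0, 0, 0, -1], [0, 0, 0, 0, 0, 0, -1], [0, 0, 0, 0, 0, 0, -1], [0, 0, 0, 0, 0, 0, -1], [0, 0, 0, 0, 0, 0, -1]]

```text
time_s: 5.28
tcp_pos: [461.9, -269.2, 73.9]
orientation: [[-0.243, 0.97, 0.001], [0.97, 0.243, -0.001], [-0.001, 0.001, -1.0]]
wrist_force: [-0.5, -0.1, 6.7]
grip_width: 0.319
gripper_force: 59.3
```

Run:
```python
from h import *
st=plan([461.9,-269.2,170],104,6,-1); st=plan([560,-130,190],98,8,-1,st)
```

```text
[[0,0,-0.64,0,0,0,-1],[0,0,-0.64,0,0,0,-1],[0,0,-0.64,0,0,0,-1],[0,0,-0.64,0,0,0,-1],[0,0,-0.64,0,0.01,0.01,-1],[0,0,-0.64,0.01,0,0,-1]]
[[0.56,0.64,-0.1,0,0,0.13,-1],[0.56,0.64,-0.1,0,0,0.12,-1],[0.57,0.63,-0.1,0,0,0.13,-1],[0.58,0.62,-0.1,0,0,0.12,-1],[0.59,0.62,-0.1,0,0,0.13,-1],[0.6,0.61,-0.1,0,0,0.12,-1],[0.61,0.6,-0.1,0,0,0.13,-1],[0.61,0.59,-0.1,0,0,0.12,-1]]
```

Request:
drive_tool:
  moves:
    - [[0, 0, -0.3, 0, 0, 0, -1], [0, 0, -0.6, 0, 0, 0, -1], [0, 0, -0.75, 0, 0, 0, -1], [0, 0, -0.75, 0, 0, 0, -1], [0, 0, -0.75, 0, 0, 0, -1], [0, 0, -0.7, 0, 0, 0, -1]]

```text
time_s: 5.78
tcp_pos: [461.2, -268.6, 170.3]
orientation: [[-0.243, 0.97, -0.0], [0.97, 0.243, 0.0], [0.0, -0.0, -1.0]]
wrist_force: [-0.3, -0.6, -0.8]
grip_width: 0.324
gripper_force: 59.1
```

Request:
drive_tool:
  moves:
    - [[0.56, 0.64, -0.1, 0, 0, 0.13, -1], [0.56, 0.64, -0.1, 0, 0, 0.12, -1], [0.57, 0.63, -0.1, 0, 0, 0.13, -1], [0.58, 0.62, -0.1, 0, 0, 0.12, -1], [0.59, 0.62, -0.1, 0, 0, 0.13, -1], [0.6, 0.61, -0.1, 0, 0, 0.12, -1], [0.61, 0.6, -0.1, 0, 0, 0.13, -1], [0.61, 0.59, -0.1, 0, 0, 0.12, -1], [0, 0, 0, 0, 0, 0, -1], [0, 0, 0, 0, 0, 0, -1], [0, 0, 0, 0, 0, 0, -1]]

```text
time_s: 6.7
tcp_pos: [559.0, -129.7, 189.0]
orientation: [[-0.141, 0.99, -0.001], [0.99, 0.141, -0.0], [-0.0, -0.001, -1.0]]
wrist_force: [-0.9, 0.2, -0.6]
grip_width: 0.319
gripper_force: 59.3
```

Run:
```python
from h import *
np.set_printoptions(precision=1,suppress=True)
s=sense();print(s["tcp_pos"],s["time_s"],s["wrist_force"],s["joint_positions"])
cp=camera_params("wrist");np.save("cp_pose",cp["pose"]);t=get_image("wrist");cv2.imwrite("w2raw.png",t[...,::-1]);save("w2",cv2.resize(t,(800,600)))
for n,z in dict(gauge=0,go_gap=40,chamber=40,spigot_mid=100,spigot_head=190).items():
    for d in landmark_of("wrist",n)[:2]: print(n,round(d["p"],2),np.array(d["pixel"]),at_z("wrist",d["pixel"],z,cp))
```

```text
[ 559.  -129.7  189. ] 6.7 [-0.9  0.2 -0.6] [-20.   17.7  91.3  -0.   71.1 -28.1]
gauge 0.73 [286.8  64.1] [581.6 -10.4   0. ]
gauge 0.58 [147.2 230.1] [ 448.8 -214.8    0. ]
go_gap 0.92 [295.1  61.3] [584.5 -12.6  40. ]
go_gap 0.73 [246.7 263.4] [ 569.9 -218.8   40. ]
chamber 0.86 [317.1  57. ] [603.2  -6.2  40. ]
spigot_mid 0.92 [246.5 238. ] [ 562.  -160.2  100. ]
spigot_head 0.7 [247.1 260.5] [ 558.8 -129.5  190. ]
```

View pics/w2.png

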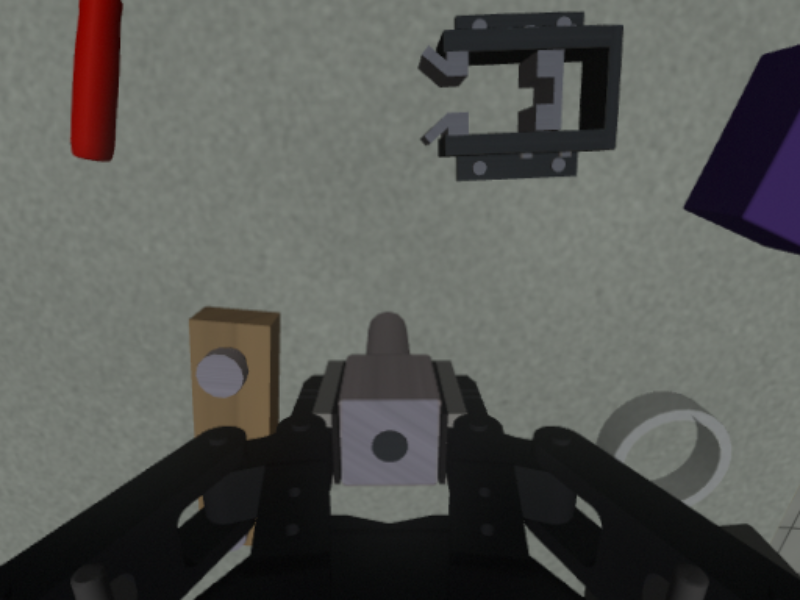

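The wrist view shows the upright spigot held centrally at (389,446) and the gauge at (430-622, 12-180) with its mouth on the left. I'll enlarge the gauge for its exact lines.

Run:
```python
from h import *
t=cv2.imread("w2raw.png")[...,::-1][5:120,262:405]
t=cv2.convertScaleAbs(cv2.resize(t,(790,635),interpolation=cv2.INTER_CUBIC)[:600],alpha=1.7); save("g1",t); print(790/143,635/115)
```

```text
5.524475524475524 5.521739130434782
```

View pics/g1.png

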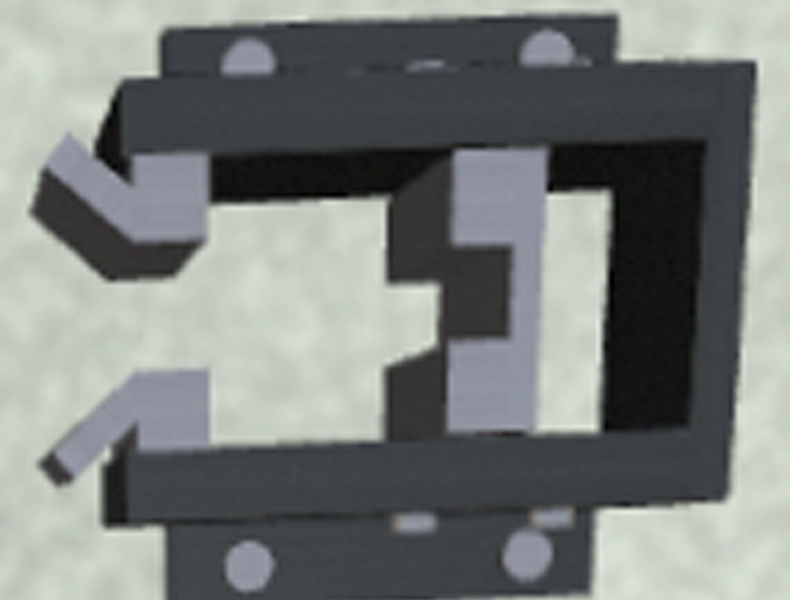

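Run:
```python
from h import *
np.set_printoptions(precision=2,suppress=True)
cp=camera_params("wrist");cp["pose"]=np.load("cp_pose.npy")
f=lambda x,y,z=40:at_z("wrist",(262+(x+.5)/5.5245-.5,5+(y+.5)/5.5217-.5),z,cp)[:2]
P=dict(gfa=(133,242),gfb=(206,240),gna=(135,371),gnb=(209,370),ofa=(124,80),ofb=(755,62),ona=(128,524),onb=(728,498),nfa=(452,245),nna=(448,339),nfb=(512,245),nnb=(510,339))
W={k:f(*v) for k,v in P.items()}
for k,v in W.items():print(k,v)
d=(W["ofb"]-W["ofa"]+W["onb"]-W["ona"]);d/=np.linalg.norm(d);print("yaw",np.degrees(np.arctan2(d[1],d[0])))
for a in(("ofa","ofb"),("ona","onb"),("gfa","gna"),("gfb","gnb"),("nfa","nna"),("ofb","onb")):
  v=W[a[1]]-W[a[0]];print(a,np.linalg.norm(v),np.degrees(np.arctan2(v[1],v[0])))
o=(W["gfa"]+W["gfb"]+W["gna"]+W["gnb"])/4;n=np.array([-d[1],d[0]]);print("origin",o)
for k,v in W.items():print(k,(v-o)@d,(v-o)@n)
# spigot in the hand
s=sense();R=np.array(s["orientation"]);z=s["tcp_pos"][2]+23
h=at_z("wrist",(389.5/1.5625,446/1.5625),z,cp);print("hole in tool",R.T@(h-np.array(s["tcp_pos"])))
h=at_z("wrist",(388/1.5625,317/1.5625),z-97+5,cp);print("foot far edge in tool",R.T@(h-np.array(s["tcp_pos"])))
```

```text
gfa [574.37  -3.35]
gfb [585.85  -1.33]
gna [578.01 -22.52]
gnb [589.89 -20.6 ]
ofa [568.97  19.77]
ofb [667.11  38.33]
ona [580.99 -46.31]
onb [679.81 -26.97]
nfa [625.07   3.99]
nna [627.5  -10.03]
nfb [634.68   5.52]
nnb [637.56  -8.44]
yaw 10.893074174664012
('ofa', 'ofb') 99.87474421420117 10.71216068038598
('ona', 'onb') 100.69288913965296 11.072517714663482
('gfa', 'gna') 19.506939810578878 -79.2263640605413
('gfb', 'gnb') 19.68237616443243 -78.14461750814502
('nfa', 'nna') 14.22513434294056 -80.14952705641971
('ofb', 'onb') 66.52699740241808 -78.99302291513057
origin [582.03 -11.95]
gfa -5.900580329370353 9.889064463657702
gfb 5.75563290757138 9.704184328483125
gna -5.941244280495787 -9.617832963063593
gnb 6.086191702294648 -9.975415829077212
ofa -6.827662517718055 33.61673486758826
ofb 93.04658381957638 33.301377277635865
ona -7.51355718139912 -33.54084625517896
onb 93.17883812669204 -33.22548866522657
nfa 45.27919053765633 7.5179859536419045
nna 45.020352552980434 -6.704793309652447
nfb 55.00027858057219 7.210823573087632
nnb 55.19340251395326 -7.0476229095722545
hole in tool [  1.61   0.73 -23.  ]
foot far edge in tool [ 7.39  0.12 69.  ]
```

The gauge fits its stated sizes: origin (582.0,-12.0), yaw 10.8°, no-go face at about 45 mm, so the shank should stop at about 40 mm. Next I'll go to a point 60 mm before the go gap.

Run:
```python
from h import *
g=np.array([582,-12.]);a=np.radians(10.8);d=np.array([np.cos(a),np.sin(a)])
p=g-60*d; print(p)
st=plan([*p,130],100.8,7,-1);st=plan([*p,81],100.8,4,-1,st)
```

```text
[523.06276496 -23.24287888]
[[0.63,-0.12,0.34,0,0,-0.07,-1],[0.64,-0.11,0.34,0,0,-0.07,-1],[0.64,-0.11,0.34,0,0,-0.07,-1],[0.64,-0.11,0.34,0,0,-0.06,-1],[0.63,-0.1,0.34,0,0,-0.07,-1],[0.64,-0.1,0.34,0,0,-0.06,-1],[0.64,-0.09,0.33,0,0,-0.07,-1]]
[[0,0,0.49,0,0,0,-1],[0,0,0.49,0,0,0,-1],[0,0,0.49,0,0,0,-1],[0,0,0.49,0,0,0,-1]]
```

Request:
drive_tool:
  moves:
    - [[0.63, -0.12, 0.34, 0, 0, -0.07, -1], [0.64, -0.11, 0.34, 0, 0, -0.07, -1], [0.64, -0.11, 0.34, 0, 0, -0.07, -1], [0.64, -0.11, 0.34, 0, 0, -0.06, -1], [0.63, -0.1, 0.34, 0, 0, -0.07, -1], [0.64, -0.1, 0.34, 0, 0, -0.06, -1], [0.64, -0.09, 0.33, 0, 0, -0.07, -1], [0, 0, 0.49, 0, 0, 0, -1], [0, 0, 0.49, 0, 0, 0, -1], [0, 0, 0.49, 0, 0, 0, -1], [0, 0, 0.49, 0, 0, 0, -1]]

```text
time_s: 7.92
tcp_pos: [523.4, -22.8, 80.7]
orientation: [[-0.189, 0.982, 0.001], [0.982, 0.189, -0.0], [-0.0, 0.001, -1.0]]
wrist_force: [-0.5, -0.3, -1.7]
grip_width: 0.322
gripper_force: 59.3
```

Request:
drive_tool:
  moves:
    - [[0, 0, 0, 0, 0, 0, -1], [0, 0, 0, 0, 0, 0, -1], [0, 0, 0, 0, 0, 0, -1]]

```text
time_s: 8.17
tcp_pos: [523.9, -22.9, 81.7]
orientation: [[-0.188, 0.982, 0.001], [0.982, 0.188, -0.0], [-0.001, 0.001, -1.0]]
wrist_force: [1.5, 0.1, -1.1]
grip_width: 0.32
gripper_force: 59.3
```

```bash
cat >> h.py <<'E'
def gz():
    s=sense();a=np.radians(10.8);d=np.array([np.cos(a),np.sin(a)]);n=np.array([-d[1],d[0]])
    p=np.array(s["tcp_pos"]);q=p[:2]-[582,-12];f=np.array(s["wrist_force"])
    print("gauge xy",np.round([q@d,q@n,p[2]],2),"F gauge",np.round([f[:2]@d,f[:2]@n,f[2]],1),"T",np.round(s["ft_torque"],2),"t",s["time_s"])
    return s
E
python3 - <<'E'
from h import *
np.set_printoptions(precision=1,suppress=True)
s=gz();cp=camera_params("wrist");t=get_image("wrist");cv2.imwrite("w3raw.png",t[...,::-1]);save("w3",cv2.convertScaleAbs(cv2.resize(t,(800,600)),alpha=1.5))
E
```

```text
gauge xy [-59.1   0.2  81.7] F gauge [ 1.5 -0.2 -1.1] T [-0.  -0.1  0. ] t 8.1667
```

View pics/w3.png

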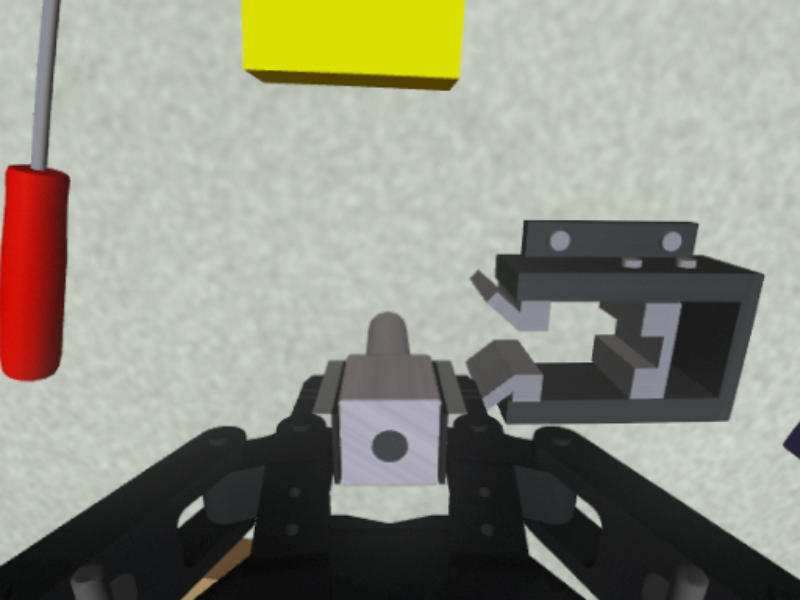

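Run:
```python
from h import *
cp=camera_params("wrist");a=np.radians(10.8);d=np.array([np.cos(a),np.sin(a)]);n=np.array([-d[1],d[0]])
t=cv2.cvtColor(cv2.imread("w3raw.png"),cv2.COLOR_BGR2GRAY);print(t[192:215,248])
for nm,px,z in(("far",(522,330),40),("far",(548,330),40),("near",(517,376),40),("near",(541,373),40),("foot+9",(388,311),12.7),("hole",(389.5,446),104.7)):
  q=at_z("wrist",((px[0]+.5)/1.5625-.5,(px[1]+.5)/1.5625-.5),z,cp)[:2]-[582,-12];print(nm,q@d,q@n)
```

```text
[131 129 127 127 126 126 127 100  70  71  70  71  71  70  71  71  71  71
  70  71  70  71  70]
far -4.32622965960316 10.673780698477348
far 6.322469737034948 10.651613056246893
near -4.615698398418136 -9.805243403746454
near 5.390106372101012 -8.484304472689475
foot+9 -58.496209144759405 9.826610130635446
hole -58.08727018722414 0.9809701215958658
```

The shank lies within about 0.5 mm of the gap's middle line, so I'll slide it in.

Request:
drive_tool:
  moves:
    - [[0, 0.3, 0, 0, 0, 0, -1], [0, 0.4, 0, 0, 0, 0, -1], [0, 0.4, 0, 0, 0, 0, -1], [0, 0.3, 0, 0, 0, 0, -1], [0, 0.1, 0, 0, 0, 0, -1], [0, 0.1, 0, 0, 0, 0, -1], [0, 0.1, 0, 0, 0, 0, -1], [0, 0.1, 0, 0, 0, 0, -1]]

```text
time_s: 8.88
tcp_pos: [567.4, -13.9, 80.8]
orientation: [[-0.189, 0.982, -0.001], [0.982, 0.189, -0.0], [0.0, -0.001, -1.0]]
wrist_force: [-0.0, 0.8, -0.7]
grip_width: 0.32
gripper_force: 59.3
```

```bash
python3 -c "
from h import *
gz()"
```

```text
gauge xy [-14.71   0.83  80.84] F gauge [ 0.1  0.8 -0.7] T [ 0.02 -0.   -0.06] t 8.8833
```

Request:
drive_tool:
  moves:
    - [[0, 0.06, 0, 0, 0, 0, -1], [0, 0.06, 0, 0, 0, 0, -1], [0, 0.06, 0, 0, 0, 0, -1], [0, 0.06, 0, 0, 0, 0, -1]]

```text
time_s: 9.22
tcp_pos: [573.4, -12.9, 81.1]
orientation: [[-0.189, 0.982, -0.0], [0.982, 0.189, -0.0], [-0.0, -0.0, -1.0]]
wrist_force: [0.1, 0.5, -1.2]
grip_width: 0.32
gripper_force: 59.3
```

Request:
drive_tool:
  moves:
    - [[0, 0.06, 0, 0, 0, 0, -1], [0, 0.06, 0, 0, 0, 0, -1], [0, 0.06, 0, 0, 0, 0, -1], [0, 0, 0, 0, 0, 0, -1]]

```text
time_s: 9.55
tcp_pos: [578.4, -12.3, 81.1]
orientation: [[-0.189, 0.982, 0.001], [0.982, 0.189, -0.0], [-0.001, 0.001, -1.0]]
wrist_force: [0.0, -1.8, -1.1]
grip_width: 0.322
gripper_force: 59.2
```

```bash
python3 -c "
from h import *
gz()"
```

```text
gauge xy [-3.62  0.42 81.08] F gauge [-0.3 -1.8 -1.1] T [-0.2  -0.06  0.01] t 9.55
```

Request:
drive_tool:
  moves:
    - [[-0.02, 0.08, 0, 0, 0, 0, -1], [0, 0.08, 0, 0, 0, 0, -1], [0, 0.1, 0, 0, 0, 0, -1], [0, 0.1, 0, 0, 0, 0, -1], [0, 0.1, 0, 0, 0, 0, -1]]

```text
time_s: 9.97
tcp_pos: [589.6, -10.2, 81.0]
orientation: [[-0.189, 0.982, 0.0], [0.982, 0.189, 0.0], [0.0, 0.0, -1.0]]
wrist_force: [-0.4, 0.2, -0.5]
grip_width: 0.319
gripper_force: 59.2
```

```bash
python3 -c "
from h import *
gz()"
```

```text
gauge xy [ 7.78  0.32 81.03] F gauge [-0.4  0.2 -0.5] T [ 0.01 -0.    0.04] t 9.9667
```

Through the go gap. On to just short of the expected stop at about 40 mm.

Request:
drive_tool:
  moves:
    - [[0, 0.15, 0, 0, 0, 0, -1], [0, 0.2, 0, 0, 0, 0, -1], [0, 0.2, 0, 0, 0, 0, -1], [0, 0.2, 0, 0, 0, 0, -1], [0, 0.15, 0, 0, 0, 0, -1], [0, 0.06, 0, 0, 0, 0, -1], [0, 0, 0, 0, 0, 0, -1]]

```text
time_s: 10.55
tcp_pos: [613.4, -5.8, 80.9]
orientation: [[-0.189, 0.982, 0.0], [0.982, 0.189, -0.0], [-0.0, 0.0, -1.0]]
wrist_force: [0.7, -0.6, -1.6]
grip_width: 0.323
gripper_force: 59.2
```

Request:
drive_tool:
  moves:
    - [[0, 0.04, 0, 0, 0, 0, -1], [0, 0.04, 0, 0, 0, 0, -1], [0, 0.04, 0, 0, 0, 0, -1]]

```text
time_s: 10.8
tcp_pos: [615.6, -5.3, 81.0]
orientation: [[-0.189, 0.982, -0.0], [0.982, 0.189, -0.0], [-0.0, -0.0, -1.0]]
wrist_force: [0.5, 0.7, -1.5]
grip_width: 0.32
gripper_force: 59.2
```

```bash
python3 -c "
from h import *
gz()"
```

```text
gauge xy [34.3   0.26 81.04] F gauge [ 0.6  0.6 -1.5] T [-0.04  0.04 -0.01] t 10.8
```

Request:
drive_tool:
  moves:
    - [[0, 0.04, 0, 0, 0, 0, -1], [0, 0.04, 0, 0, 0, 0, -1], [0, 0.04, 0, 0, 0, 0, -1]]

```text
time_s: 11.05
tcp_pos: [618.8, -4.7, 81.1]
orientation: [[-0.189, 0.982, 0.0], [0.982, 0.189, -0.0], [-0.0, 0.0, -1.0]]
wrist_force: [-1.0, 0.0, -0.5]
grip_width: 0.317
gripper_force: 59.2
```

Request:
drive_tool:
  moves:
    - [[0, 0.03, 0, 0, 0, 0, -1], [0, 0.02, 0, 0, 0, 0, -1]]

```text
time_s: 11.22
tcp_pos: [620.1, -4.5, 81.0]
orientation: [[-0.189, 0.982, 0.0], [0.982, 0.189, -0.0], [-0.0, 0.0, -1.0]]
wrist_force: [-0.5, 0.0, -0.9]
grip_width: 0.315
gripper_force: 59.2
```

Request:
drive_tool:
  moves:
    - [[0, 0.02, 0, 0, 0, 0, -1], [0, 0.02, 0, 0, 0, 0, -1]]

```text
time_s: 11.38
tcp_pos: [620.8, -4.4, 81.0]
orientation: [[-0.189, 0.982, -0.0], [0.982, 0.189, -0.0], [-0.0, -0.0, -1.0]]
wrist_force: [-0.5, -0.2, -1.2]
grip_width: 0.316
gripper_force: 59.3
```

Request:
drive_tool:
  moves:
    - [[0, 0.02, 0, 0, 0, 0, -1], [0, 0.01, 0, 0, 0, 0, -1]]

```text
time_s: 11.55
tcp_pos: [621.1, -4.4, 80.9]
orientation: [[-0.189, 0.982, -0.001], [0.982, 0.189, -0.001], [-0.0, -0.001, -1.0]]
wrist_force: [-0.6, -0.4, -0.6]
grip_width: 0.321
gripper_force: 59.3
```

Request:
drive_tool:
  moves:
    - [[0, 0.02, 0, 0, 0, 0, -1], [0, 0.01, 0, 0, 0, 0, -1]]

```text
time_s: 11.72
tcp_pos: [621.6, -4.4, 80.8]
orientation: [[-0.189, 0.982, -0.002], [0.982, 0.189, -0.001], [-0.0, -0.002, -1.0]]
wrist_force: [-2.6, -2.2, -0.3]
grip_width: 0.319
gripper_force: 59.4
```

Request:
drive_tool:
  moves:
    - [[0, 0.02, 0, 0, 0, 0, -1], [0, 0, 0, 0, 0, 0, -1]]

```text
time_s: 11.88
tcp_pos: [621.9, -4.5, 80.7]
orientation: [[-0.189, 0.982, -0.002], [0.982, 0.189, -0.001], [-0.001, -0.002, -1.0]]
wrist_force: [-3.3, -3.3, -0.2]
grip_width: 0.323
gripper_force: 59.5
```

Request:
drive_tool:
  moves:
    - [[-0.02, 0.01, 0, 0, 0, 0, -1], [0, 0.01, 0, 0, 0, 0, -1]]

```text
time_s: 12.05
tcp_pos: [622.1, -4.5, 80.7]
orientation: [[-0.189, 0.982, -0.003], [0.982, 0.189, -0.0], [0.0, -0.003, -1.0]]
wrist_force: [-5.1, -2.5, 0.2]
grip_width: 0.318
gripper_force: 59.6
```

Request:
drive_tool:
  moves:
    - [[0, 0.02, 0, 0, 0, 0, -1], [0, 0, 0, 0, 0, 0, -1]]

```text
time_s: 12.22
tcp_pos: [622.2, -4.5, 80.7]
orientation: [[-0.189, 0.982, -0.004], [0.982, 0.189, -0.001], [0.0, -0.004, -1.0]]
wrist_force: [-6.1, -2.3, 1.5]
grip_width: 0.321
gripper_force: 59.7
```

```bash
python3 -c "
from h import *
gz()"
```

```text
gauge xy [40.92 -0.2  80.68] F gauge [-6.4 -1.1  1.5] T [-0.61  1.14  0.03] t 12.2167
```

Request:
drive_tool:
  moves:
    - [[-0.01, 0.02, 0, 0, 0, 0, -1], [0, 0.02, 0, 0, 0, 0, -1], [0, 0, 0, 0, 0, 0, -1]]

```text
time_s: 12.47
tcp_pos: [622.5, -4.5, 80.7]
orientation: [[-0.189, 0.982, -0.006], [0.982, 0.189, -0.001], [0.001, -0.006, -1.0]]
wrist_force: [-7.7, -2.8, 1.3]
grip_width: 0.321
gripper_force: 59.9
```

```bash
python3 -c "
from h import *
gz()"
```

```text
gauge xy [41.14 -0.25 80.65] F gauge [-8.1 -1.3  1.3] T [-0.63  1.43  0.03] t 12.4667
```

Request:
drive_tool:
  moves:
    - [[0, 0.02, 0, 0, 0, 0, -1], [0, 0.02, 0, 0, 0, 0, -1], [0, 0, 0, 0, 0, 0, -1]]

```text
time_s: 12.72
tcp_pos: [622.6, -4.5, 80.5]
orientation: [[-0.189, 0.982, -0.007], [0.982, 0.189, -0.001], [0.001, -0.007, -1.0]]
wrist_force: [-8.5, -3.3, 3.0]
grip_width: 0.322
gripper_force: 60.1
```

Request:
drive_tool:
  moves:
    - [[0, 0, 0, 0, 0, 0, -1], [0, 0, 0, 0, 0, 0, -1], [0, 0, 0, 0, 0, 0, -1], [0, 0, 0, 0, 0, 0, -1], [0, 0, 0, 0, 0, 0, -1], [0, 0, 0, 0, 0, 0, -1]]

```text
time_s: 13.22
tcp_pos: [622.6, -4.5, 80.6]
orientation: [[-0.189, 0.982, -0.007], [0.982, 0.189, -0.001], [0.001, -0.007, -1.0]]
wrist_force: [-7.7, -3.7, 3.3]
grip_width: 0.318
gripper_force: 60.1
```

Request:
drive_tool:
  moves:
    - [[0, 0, 0, 0, 0, 0, -1], [0, 0, 0, 0, 0, 0, -1], [0, 0, 0, 0, 0, 0, -1], [0, 0, 0, 0, 0, 0, -1], [0, 0, 0, 0, 0, 0, -1], [0, 0, 0, 0, 0, 0, -1], [0, 0, 0, 0, 0, 0, -1], [0, 0, 0, 0, 0, 0, -1], [0, 0, 0, 0, 0, 0, -1], [0, 0, 0, 0, 0, 0, -1], [0, 0, 0, 0, 0, 0, -1], [0, 0, 0, 0, 0, 0, -1]]

```text
time_s: 14.22
tcp_pos: [622.6, -4.5, 80.6]
orientation: [[-0.189, 0.982, -0.007], [0.982, 0.189, -0.001], [0.001, -0.007, -1.0]]
wrist_force: [-7.5, -4.1, 2.1]
grip_width: 0.314
gripper_force: 60.1
```

```bash
python3 -c "
from h import *
gz()"
```

```text
gauge xy [41.32 -0.25 80.58] F gauge [-8.1 -2.6  2.1] T [-0.76  1.64 -0.01] t 14.2167
```

About 8.5 N so far. I'll press slightly harder, to about 10 N, and hold again.

Request:
drive_tool:
  moves:
    - [[-0.01, 0.02, 0, 0, 0, 0, -1], [0, 0.02, 0, 0, 0, 0, -1], [0, 0.01, 0, 0, 0, 0, -1], [0, 0, 0, 0, 0, 0, -1]]

```text
time_s: 14.55
tcp_pos: [622.9, -4.5, 80.5]
orientation: [[-0.189, 0.982, -0.01], [0.982, 0.189, -0.001], [0.001, -0.01, -1.0]]
wrist_force: [-10.1, -3.9, 3.6]
grip_width: 0.318
gripper_force: 60.4
```

```bash
python3 -c "
from h import *
gz()"
```

```text
gauge xy [41.55 -0.29 80.51] F gauge [-10.7  -1.9   3.6] T [-0.8   2.07 -0.01] t 14.55
```

Request:
drive_tool:
  moves:
    - [[0, 0, 0, 0, 0, 0, -1], [0, 0, 0, 0, 0, 0, -1], [0, 0, 0, 0, 0, 0, -1], [0, 0, 0, 0, 0, 0, -1], [0, 0, 0, 0, 0, 0, -1], [0, 0, 0, 0, 0, 0, -1], [0, 0, 0, 0, 0, 0, -1], [0, 0, 0, 0, 0, 0, -1], [0, 0, 0, 0, 0, 0, -1], [0, 0, 0, 0, 0, 0, -1], [0, 0, 0, 0, 0, 0, -1], [0, 0, 0, 0, 0, 0, -1]]

```text
time_s: 15.55
tcp_pos: [622.8, -4.5, 80.5]
orientation: [[-0.189, 0.982, -0.01], [0.982, 0.189, -0.001], [0.001, -0.01, -1.0]]
wrist_force: [-9.7, -3.1, 3.3]
grip_width: 0.321
gripper_force: 60.3
```

Request:
drive_tool:
  moves:
    - [[0, 0, 0, 0, 0, 0, -1], [0, 0, 0, 0, 0, 0, -1], [0, 0, 0, 0, 0, 0, -1], [0, 0, 0, 0, 0, 0, -1], [0, 0, 0, 0, 0, 0, -1], [0, 0, 0, 0, 0, 0, -1], [0, 0, 0, 0, 0, 0, -1]]

```text
time_s: 16.13
tcp_pos: [622.8, -4.5, 80.5]
orientation: [[-0.189, 0.982, -0.01], [0.982, 0.189, -0.001], [0.001, -0.01, -1.0]]
wrist_force: [-9.6, -4.4, 4.2]
grip_width: 0.324
gripper_force: 60.3
```

Request:
drive_tool:
  moves:
    - [[0.02, -0.06, 0, 0, 0, 0, -1], [0, -0.1, 0, 0, 0, 0, -1], [0, -0.1, 0, 0, 0, 0, -1], [0, -0.2, 0, 0, 0, 0, -1], [0, -0.2, 0, 0, 0, 0, -1], [0, -0.2, 0, 0, 0, 0, -1], [0, -0.1, 0, 0, 0, 0, -1], [0, 0, 0, 0, 0, 0, -1]]

```text
time_s: 16.8
tcp_pos: [603.1, -8.0, 81.2]
orientation: [[-0.189, 0.982, 0.0], [0.982, 0.189, 0.0], [0.0, 0.0, -1.0]]
wrist_force: [-0.4, 0.2, -1.6]
grip_width: 0.316
gripper_force: 59.6
```

```bash
python3 -c "
from h import *
gz()"
```

```text
gauge xy [ 2.146e+01 -6.000e-02  8.125e+01] F gauge [-0.3  0.3 -1.6] T [ 0.06  0.02 -0.04] t 16.8
```

Request:
drive_tool:
  moves:
    - [[0.01, -0.1, 0, 0, 0, 0, -1], [0, -0.08, 0, 0, 0, 0, -1], [0, -0.06, 0, 0, 0, 0, -1], [0, -0.06, 0, 0, 0, 0, -1]]

```text
time_s: 17.13
tcp_pos: [596.1, -9.3, 81.0]
orientation: [[-0.189, 0.982, 0.0], [0.982, 0.189, -0.0], [-0.0, 0.0, -1.0]]
wrist_force: [0.3, -0.4, -1.2]
grip_width: 0.323
gripper_force: 59.6
```

Request:
drive_tool:
  moves:
    - [[0, -0.06, 0, 0, 0, 0, -1], [0, -0.06, 0, 0, 0, 0, -1], [0, -0.06, 0, 0, 0, 0, -1]]

```text
time_s: 17.38
tcp_pos: [591.7, -10.2, 81.0]
orientation: [[-0.189, 0.982, 0.0], [0.982, 0.189, -0.0], [-0.0, 0.0, -1.0]]
wrist_force: [-0.3, -0.1, -1.2]
grip_width: 0.322
gripper_force: 59.6
```

```bash
python3 -c "
from h import *
gz()"
```

```text
gauge xy [ 9.830e+00 -3.000e-02  8.103e+01] F gauge [-0.3  0.  -1.2] T [ 0.02  0.01 -0.  ] t 17.3833
```

No contact. I'll keep drawing it back.

Request:
drive_tool:
  moves:
    - [[0.01, -0.08, 0, 0, 0, 0, -1], [0, -0.08, 0, 0, 0, 0, -1], [0, -0.08, 0, 0, 0, 0, -1], [0, -0.1, 0, 0, 0, 0, -1]]

```text
time_s: 17.72
tcp_pos: [583.2, -11.6, 81.0]
orientation: [[-0.189, 0.982, 0.0], [0.982, 0.189, -0.0], [-0.0, 0.0, -1.0]]
wrist_force: [-0.6, 0.7, -1.7]
grip_width: 0.323
gripper_force: 59.6
```

Request:
drive_tool:
  moves:
    - [[0, -0.1, 0, 0, 0, 0, -1], [0, -0.15, 0, 0, 0, 0, -1], [0, -0.2, 0, 0, 0, 0, -1], [0, -0.4, 0, 0, 0, 0, -1], [0, -0.4, 0, 0, 0, 0, -1], [0, -0.5, 0, 0, 0, 0, -1], [0, -0.4, 0, 0, 0, 0, -1], [0, -0.2, 0, 0, 0, 0, -1]]

```text
time_s: 18.38
tcp_pos: [523.2, -22.7, 81.0]
orientation: [[-0.189, 0.982, -0.002], [0.982, 0.189, 0.0], [0.0, -0.002, -1.0]]
wrist_force: [0.7, 0.9, -1.0]
grip_width: 0.317
gripper_force: 59.6
```

Run:
```python
from h import *
s=gz()
p=np.array(s["tcp_pos"]);st=plan([p[0],p[1],165],101,5,-1);st=plan([528,160,165],101,9,-1,st)
```

```text
gauge xy [-59.81   0.5   80.97] F gauge [ 0.9  0.7 -1. ] T [ 0.01  0.02 -0.03] t 18.3833
[[0,0,-0.67,0,0,0,-1],[0,0,-0.67,0,0,-0.01,-1],[0,0,-0.67,-0.01,0,0,-1],[0,0,-0.68,0,0,-0.01,-1],[0,-0.01,-0.67,-0.01,0,0,-1]]
[[0.79,0.18,0,0,0,0,-1],[0.79,0.18,0,0,0,0,-1],[0.79,0.18,0,0,0,0,-1],[0.79,0.17,0,0,0,0,-1],[0.8,0.18,0,0,0,0,-1],[0.79,0.17,0,0,0,0,-1],[0.8,0.18,0,0,0,0,-1],[0.79,0.17,0,0,0,0,-1],[0.8,0.18,0,0,0,0,-1]]
```

Request:
drive_tool:
  moves:
    - [[0, 0, -0.67, 0, 0, 0, -1], [0, 0, -0.67, 0, 0, 0, -1], [0, 0, -0.67, 0, 0, 0, -1], [0, 0, -0.67, 0, 0, 0, -1], [0, 0, -0.67, 0, 0, 0, -1]]

```text
time_s: 18.8
tcp_pos: [525.3, -22.7, 165.6]
orientation: [[-0.189, 0.982, 0.0], [0.982, 0.189, -0.0], [-0.0, 0.0, -1.0]]
wrist_force: [1.4, -0.2, -1.1]
grip_width: 0.32
gripper_force: 59.6
```

Request:
drive_tool:
  moves:
    - [[0.79, 0.18, 0, 0, 0, 0, -1], [0.79, 0.18, 0, 0, 0, 0, -1], [0.79, 0.18, 0, 0, 0, 0, -1], [0.79, 0.17, 0, 0, 0, 0, -1], [0.8, 0.18, 0, 0, 0, 0, -1], [0.79, 0.17, 0, 0, 0, 0, -1], [0.8, 0.18, 0, 0, 0, 0, -1], [0.79, 0.17, 0, 0, 0, 0, -1], [0.8, 0.18, 0, 0, 0, 0, -1], [0, 0, 0, 0, 0, 0, -1], [0, 0, 0, 0, 0, 0, -1], [0, 0, 0, 0, 0, 0, -1]]

```text
time_s: 19.8
tcp_pos: [530.7, 159.6, 164.7]
orientation: [[-0.189, 0.982, -0.0], [0.982, 0.189, -0.001], [-0.001, -0.0, -1.0]]
wrist_force: [-0.2, -0.2, -1.6]
grip_width: 0.316
gripper_force: 59.7
```

Run:
```python
from h import *
np.set_printoptions(precision=1,suppress=True)
s=sense();print(s["tcp_pos"],s["time_s"])
cp=camera_params("wrist");t=get_image("wrist");cv2.imwrite("w4raw.png",t[...,::-1]);np.save("cp4",cp["pose"]);save("w4",cv2.convertScaleAbs(cv2.resize(t,(800,600)),alpha=1.5))
for n in("passed",):
    for d in landmark_of("wrist",n)[:4]: print(n,round(d["p"],2),np.array(d["pixel"]),at_z("wrist",d["pixel"],0,cp))
```

```text
[530.7 159.6 164.7] 19.8
passed 0.75 [201.4 206.7] [487.4 120.3   0. ]
passed 0.57 [264.8  83. ] [528.6 255.6   0. ]
passed 0.55 [118.6  58.4] [388.4 252.3   0. ]
passed 0.35 [262.6 319.8] [581.9 -11.8   0. ]
```

View pics/w4.png

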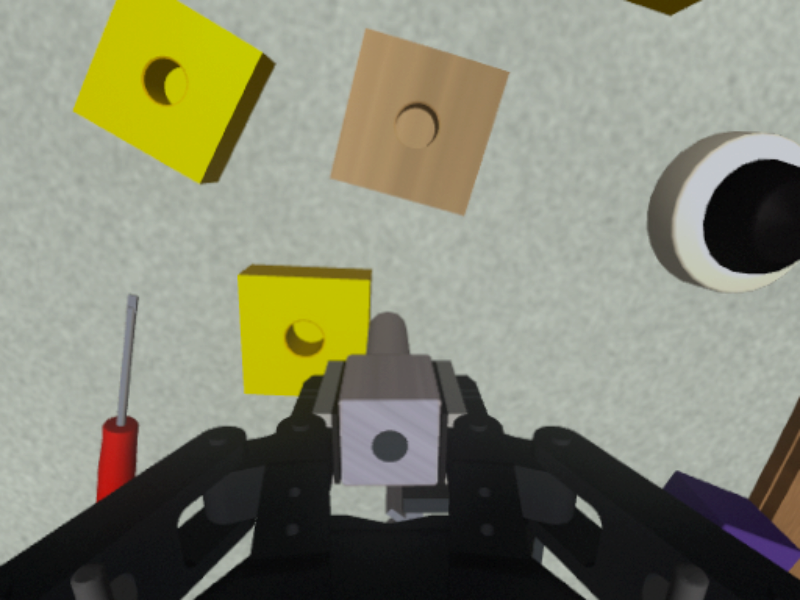

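The wrist view shows the plywood block with its socket centred at (416,125). The yellow decoys lie left and below it.

Run:
```python
from h import *
np.set_printoptions(precision=1,suppress=True)
cp=camera_params("wrist");cp["pose"]=np.load("cp4.npy")
f=lambda x,y,z:at_z("wrist",((x+.5)/1.5625-.5,(y+.5)/1.5625-.5),z,cp)
C=[f(*p,30)[:2] for p in((367,29),(508,72),(465,215),(331,178))];h=f(416,125,30)
print(C,np.mean(C,0),h[:2],[np.linalg.norm(C[i]-C[i-1]) for i in range(4)])
t=(np.mean(C,0)+h[:2])/2
print(t);st=plan([*t,140],101,6,-1);st=plan([*t,105],101,4,-1,st)
```

```text
[array([493.1, 298.2]), array([570.8, 292.2]), array([565.7, 213.6]), array([486.7, 219.4])] [529.1 255.8] [528.  256.1] [np.float64(79.0579994820754), np.float64(77.93585640702432), np.float64(78.81827709730247), np.float64(79.19508721408158)]
[528.5 256. ]
[[0.64,0.11,0.16,0,0,0,-1],[0.64,0.11,0.17,0,0,-0.01,-1],[0.63,0.1,0.16,0,0,0,-1],[0.64,0.11,0.17,0,0,-0.01,-1],[0.63,0.1,0.16,0,0,0,-1],[0.64,0.11,0.17,0,0.01,-0.01,-1]]
[[0,0,0.35,0,0,0,-1],[0,0,0.35,0,0,0,-1],[0,0,0.35,0,0,0,-1],[0,0,0.35,0,0,0,-1]]
```

Request:
drive_tool:
  moves:
    - [[0.64, 0.11, 0.16, 0, 0, 0, -1], [0.64, 0.11, 0.17, 0, 0, 0, -1], [0.63, 0.1, 0.16, 0, 0, 0, -1], [0.64, 0.11, 0.17, 0, 0, 0, -1], [0.63, 0.1, 0.16, 0, 0, 0, -1], [0.64, 0.11, 0.17, 0, 0, 0, -1], [0, 0, 0.35, 0, 0, 0, -1], [0, 0, 0.35, 0, 0, 0, -1], [0, 0, 0.35, 0, 0, 0, -1], [0, 0, 0.35, 0, 0, 0, -1], [0, 0, 0, 0, 0, 0, -1], [0, 0, 0, 0, 0, 0, -1]]

```text
time_s: 20.9
tcp_pos: [528.3, 256.0, 104.2]
orientation: [[-0.188, 0.982, -0.002], [0.982, 0.188, -0.001], [-0.001, -0.002, -1.0]]
wrist_force: [-0.3, -0.2, -1.1]
grip_width: 0.317
gripper_force: 59.7
```

Run:
```python
from h import *
np.set_printoptions(precision=1,suppress=True)
s=sense();p=np.array(s["tcp_pos"]);print(p,s["wrist_force"])
t=get_image("wrist");save("w5",cv2.convertScaleAbs(cv2.resize(t,(800,600)),alpha=1.5))
st=plan([528.5,256,92],101,4,-1)
```

```text
[528.3 256.  104.2] [-0.3 -0.2 -1.1]
[[0,0,0.13,0,0,-0.01,-1],[0,0,0.13,0,0,-0.01,-1],[-0.01,-0.01,0.13,0,0,0,-1],[0,0,0.12,0,0,-0.01,-1]]
```

View pics/w5.png

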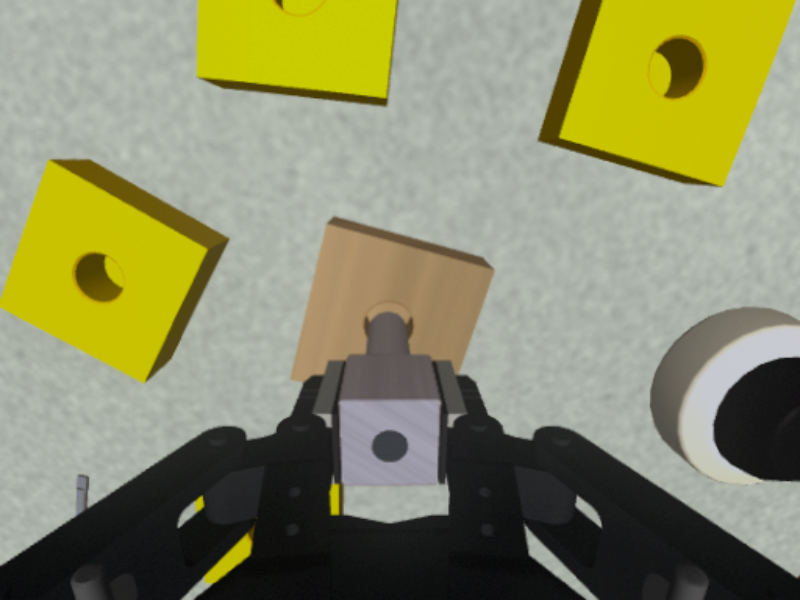

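The foot is directly over the plywood socket at (388,318), so I'll lower it.

Request:
drive_tool:
  moves:
    - [[0, 0, 0.15, 0, 0, 0, -1], [0, 0, 0.15, 0, 0, 0, -1], [0, 0, 0.15, 0, 0, 0, -1], [0, 0, 0.12, 0, 0, 0, -1], [0, 0, 0, 0, 0, 0, -1]]

```text
time_s: 21.37
tcp_pos: [528.1, 256.8, 89.9]
orientation: [[-0.189, 0.982, -0.001], [0.982, 0.189, -0.001], [-0.0, -0.002, -1.0]]
wrist_force: [-0.4, 0.1, -1.0]
grip_width: 0.323
gripper_force: 59.7
```

Request:
drive_tool:
  moves:
    - [[0, 0, 0.15, 0, 0, 0, -1], [0, 0, 0.15, 0, 0, 0, -1], [0, 0, 0.1, 0, 0, 0, -1], [0, 0, 0.08, 0, 0, 0, -1], [0, 0, 0, 0, 0, 0, -1]]

```text
time_s: 21.78
tcp_pos: [528.4, 256.8, 78.2]
orientation: [[-0.189, 0.982, -0.001], [0.982, 0.189, -0.0], [-0.0, -0.001, -1.0]]
wrist_force: [-0.5, -0.3, -0.6]
grip_width: 0.318
gripper_force: 59.7
```

Request:
drive_tool:
  moves:
    - [[0, 0, 0.06, 0, 0, 0, -1], [0, 0, 0.06, 0, 0, 0, -1], [0, 0, 0, 0, 0, 0, -1]]

```text
time_s: 22.03
tcp_pos: [528.6, 256.9, 75.5]
orientation: [[-0.189, 0.982, -0.0], [0.982, 0.189, -0.0], [-0.0, -0.0, -1.0]]
wrist_force: [-0.5, -0.5, -0.7]
grip_width: 0.317
gripper_force: 59.7
```

Request:
drive_tool:
  moves:
    - [[0, 0, 0.03, 0, 0, 0, -1], [0, 0, 0.03, 0, 0, 0, -1], [0, 0, 0, 0, 0, 0, -1]]

```text
time_s: 22.28
tcp_pos: [528.7, 256.9, 74.2]
orientation: [[-0.189, 0.982, -0.0], [0.982, 0.189, -0.0], [-0.0, -0.0, -1.0]]
wrist_force: [0.7, 0.6, -1.3]
grip_width: 0.318
gripper_force: 59.7
```

Request:
drive_tool:
  moves:
    - [[0, 0, 0.03, 0, 0, 0, -1], [0, 0, 0.03, 0, 0, 0, -1], [0, 0, 0, 0, 0, 0, -1]]

```text
time_s: 22.53
tcp_pos: [528.7, 257.0, 73.9]
orientation: [[-0.189, 0.982, 0.0], [0.982, 0.189, 0.0], [-0.0, 0.0, -1.0]]
wrist_force: [-1.5, -0.1, 7.1]
grip_width: 0.318
gripper_force: 60.7
```

Request:
drive_tool:
  moves:
    - [[0, 0, 0.02, 0, 0, 0, -1], [0, 0, 0.02, 0, 0, 0, -1], [0, 0, 0, 0, 0, 0, -1]]

```text
time_s: 22.78
tcp_pos: [528.7, 257.0, 73.9]
orientation: [[-0.189, 0.982, 0.001], [0.982, 0.189, 0.0], [0.0, 0.001, -1.0]]
wrist_force: [-3.4, -0.8, 11.5]
grip_width: 0.322
gripper_force: 61.4
```

Seated on the socket floor: 73.9 mm, the same height as in the rack. I'll release and retreat.

Request:
drive_tool:
  moves:
    - [[0, 0, -0.04, 0, 0, 0, -1], [0, 0, 0, 0, 0, 0, -0.2], [0, 0, 0, 0, 0, 0, 0.2], [0, 0, 0, 0, 0, 0, 0.5], [0, 0, 0, 0, 0, 0, 0.8], [0, 0, 0, 0, 0, 0, 1], [0, 0, 0, 0, 0, 0, 1], [0, 0, 0, 0, 0, 0, 1], [0, 0, 0, 0, 0, 0, 1], [0, 0, 0, 0, 0, 0, 1]]

```text
time_s: 23.62
tcp_pos: [528.7, 257.0, 72.7]
orientation: [[-0.189, 0.982, -0.0], [0.982, 0.189, -0.0], [-0.0, -0.0, -1.0]]
wrist_force: [-0.1, 0.5, -0.4]
grip_width: 1.0
gripper_force: 0.0
```

Request:
drive_tool:
  moves:
    - [[0, 0, -0.2, 0, 0, 0, 1], [0, 0, -0.4, 0, 0, 0, 1], [0, 0, -0.8, 0, 0, 0, 1], [0, 0, -1, 0, 0, 0, 1], [0, 0, -1, 0, 0, 0, 1], [0, 0, -1, 0, 0, 0, 1], [0, 0, -1, 0, 0, 0, 1], [0, 0, -1, 0, 0, 0, 1], [0, 0, -0.3, 0, 0, 0, 1], [0, 0, 0, 0, 0, 0, 1], [0, 0, 0, 0, 0, 0, 1], [0, 0, 0, 0, 0, 0, 1]]

```text
time_s: 24.62
tcp_pos: [527.7, 256.6, 238.7]
orientation: [[-0.189, 0.982, -0.003], [0.982, 0.189, -0.001], [-0.001, -0.003, -1.0]]
wrist_force: [0.5, -0.1, -0.2]
grip_width: 0.998
gripper_force: 0.0
```

Run:
```python
from h import *
print(sense()["time_s"])
w=get_image("wrist");save("w6",cv2.convertScaleAbs(cv2.resize(w,(800,600)),alpha=1.5))
```

```text
24.6167
```

View pics/w6.png

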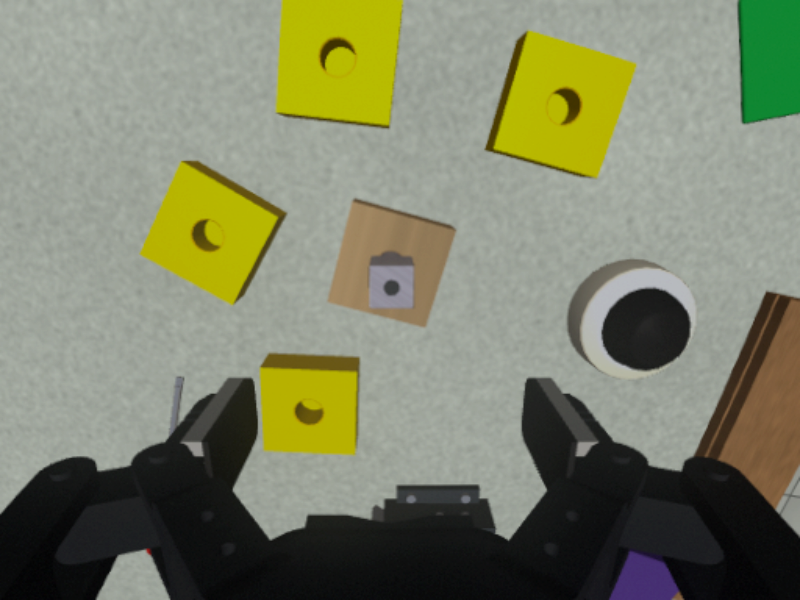

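The spigot stands upright in the plywood block's socket, with its head at (391,287), and the gripper is clear of it.

```bash
python3 -c "
from plant import *
print(sign_off())"
```

```text
the job is handed in; nothing more can be done
None
```

The spigot passed the go gap, was stopped by the no-go gap under about 10 N for over a second, was drawn back out through the mouth, and now stands fully down in the plywood block; the job was handed in at about 25 s.

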